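Enable the bench with the interlock key and start it

ROBOT

A 7-joint arm with a two-finger parallel gripper is mounted at the origin on a cart in front of the work surface, level with it; the furniture and walls round the work are solid. World frame = base frame: x ahead of the robot, y to its left, z up, the work surface at z = 0. Lengths are in m, angles in rad, forces in N, time in s.
With the tool pointing down it reaches from about 0.425 to 1.025 m from the base axis. Payload 9.4 kg.
Tool frame: the origin (TCP) lies at the very end of the fingers, on their centre line; the grasp point (between the pads) lies 19 mm behind it; z points along the fingers, y is the line along which they close (so a half turn about z gives the same grasp; the last joint's range is limited). The gripper opens to 85 mm and grips with 20 to 120 N. Pads are 22 mm wide; open, the fingers measure 114 mm over their backs; the gripper's body (76 mm by 85 mm) begins 54 mm behind the grasp point. The pads swing forward as they close: fully open they stand 13 mm farther back than shut.
Start: joints at [-1.241, 0.599, -0.003, 1.599, 0.002, 0.943, -0.08], TCP at [0.287, 0.666, 0.231] pointing down, gripper open.
Joint ranges: [-2.57, 2.57], [-0.35, 1.97], [-1.29, 1.29], [0.11, 2.56], [-1.05, 4.19], [0.11, 1.86], [-2.63, 2.63]. Speed limits (rad/s): [2.22, 2.22, 3.01, 3.01, 3.14, 3.14, 3.14].

INTERFACE

Orientations are given as a unit quaternion [w, x, y, z].
In Python, from workcell import robot gives the robot as it stands.
- The arm moves only by the tool apply_moves, never from a script. Its argument "targets" is a list of rows, each a list of 7 numbers: the turn, a rotation vector about the tool's x, y, z in rad, then the shift along the tool's x, y, z in cm, then the opening, from 0 (shut) to 1 (fully open). In form: [[ax, ay, az, tx, ty, tz, fingers], ...]. A call has 1 to 5 rows; each row shifts and turns the commanded pose from where the row before left it, along the tool's axes as they then stand; what a row does not reach is not made up. A row lasts 1/10 s, in which the tool goes at most 50 mm and 8.59 degrees, less where a joint would pass 70% of its speed; a pose out of reach is approached as far as the arm can. A call is refused whole if a number of a shift passes 5 or a number of a turn 0.15, either way. A call with a gripper value outside its range is refused whole. The fingers move at their own pace and stop on an object; "grip_force" is the grip in N (left out, the last holds). Time passes only in rows, so rows that do not move let the fingers close. It gives the time, the measured TCP pose, the force, the opening and the grip force at its end, in the units of the state.
- robot.observe(): the state, without advancing time (a new reading comes with each control period).
- robot.get_image(name): name is "scene" or "side" or "wrist"; returns a dict with "color" (420x560x3 uint8, red, green, blue), "depth" (420x560 float32, m along the optical axis (not along the pixel's ray), 0 where there is no reading), "camera_matrix" (3x3 intrinsics, pixels), "xyz" and "attitude" of the camera in the world. Camera axes: x right, y down, z forward; pixel columns grow to the right and rows downward; lengths in m; the calibration is good to about 2 mm. A picture is of the moment at which its call begins.
- robot.close_job(): hands the job in; it is judged then, once.
Trained networks look in a picture, given as the dict that the camera call returned (one of the last four; its "shot" number tells which), for a name from the list of things; names that differ only in an ending like _2 or _b are one class to them, and where a whole thing is asked for, a point or a joint stands for the part that bears it (a point fixed in the world has none). Each returns a list of dicts, best first, with "confidence" (0 to 1); they miss things now and then, are a little off and sometimes report something else, mostly with a low value. They report only what shows in the picture. A call takes as long as a camera call.
- robot.search_frame(picture, target): "location" ([column, row] in pixels, amid what is visible of it).
- robot.outline_of(picture, target): "mask" (420x560 bool, what is visible of it) and "location" ([column, row] in pixels, amid what is visible of it).
- robot.landmark_of(picture, target): "location" ([column, row] in pixels: a listed point, or the origin of a listed thing).
The state is a dict: "t": time; "qpos": joint angles; "qd": joint speeds; "tau": joint torques, N m; "tool_pos": TCP position; "orientation": TCP orientation; "force": force on the tool from outside, world axes, zero at the start; "torque": the same for the moment, N m; "gripper_width": finger opening in m; "grasp_force": force on a finger pad.
Only numpy, scipy, OpenCV 4.12 (cv2) and the standard library are available. Lean on these libraries where they do the work, as an engineer would, in place of code of your own. Each camera call takes 0.05 s, during which the arm holds its last target. There are 200 camera calls.

TASK

Take the interlock key with the round bow out of the wooden key rest and push it fully home in the lock on top of the grey switch box. Turn it clockwise (seen from above) as far as it goes, leave it there, and then press the round start button on the same box and let go. Leave the key with the square bow standing in the rest.

Things in the scene. Friction and masses are not known exactly. Their poses are not given: they have to be found in the camera images.
- round_key: the key to use, standing blade down. Origin: centre of the blade tip; z up, x along the blade width, y across its thickness. Steel blade 14 (x) x 6 (y) mm, 24 mm long, slimmer over the last 5 mm; shoulder 26 x 12 mm at z = 24 to 30 mm; neck 14 x 9 mm up to 40 mm; black disc bow 36 mm across, 10 mm thick in y, centre at z = 54 mm, top 72 mm. 60 g. A half turn about z makes no difference.
- square_key: a key for another lock, to be left alone: like the first, but with a square bow 36 x 36 mm (10 mm thick in y) and a blade 19 mm wide, too wide for the lock
- key_rest: fixed wooden block 124 (x) x 46 (y) x 32 mm high on a foot plate 136 x 58 x 6 mm; origin: centre of its underside. Two slots in its top at x = -32 and +32 mm, long sides along x; a key stands in each, shoulder on the block, blade tip 8 mm above the bench. Either key may be in either slot.
- switch_box: fixed grey metal box with aluminium top plate, 112 (x) x 202 (y) mm, top at z = 50 mm; origin: centre of its underside. The lock stands on it at (0, +45) mm, the start button at (0, -52) mm.
- lock_mouth (a point): centre of the lock plug top face, 80 mm above the bench; turns with the plug, x along the long side of the key slot. Slot 16 (x) x 8 (y) mm with 2 mm chamfer, 30 mm deep; when the key is home its shoulder rests on this face. The plug stands 3 mm proud of a fixed round steel collar 45 to 52 mm across.
- lock (a joint): angle of the lock plug about the vertical, rad: 0 = off, grows clockwise seen from above, stop at 1.45; it starts between 0 and 0.25 and stays where it is left (friction 0.06 N m)
- start_button_top (a point): centre of the top of the black round push button (30 mm across), which is pressed straight down
- start_button (a joint): travel of the start button in m: 0 up, 0.006 fully down; a spring of about 5 N brings it back

How it is judged:
On the way, in this order (a step that is already met when the one before it is completed fails the run):
1. the round-bowed key is fully home in the lock (z of round_key in the frame of lock_mouth below -0.021 m and horizontal distance between round_key and lock_mouth below 0.004 m and angle between the x axis of round_key and the x axis of lock_mouth, either way round below 0.25 rad), for 0.1 s.
2. the lock is turned clockwise to its stop by the key (value of joint lock above 1.3 rad and z of round_key in the frame of lock_mouth below -0.018 m and horizontal distance between round_key and lock_mouth below 0.004 m), for 0.1 s.
3. the start button is pressed with the lock on (value of joint start_button above 0.004 m and value of joint lock above 1.3 rad), for 0.05 s.
At the end, for the whole second after the job is handed in: round-bowed key home in the lock (tip at least 20 mm below the mouth, within 4 mm of its centre, upright within 0.15 rad, at rest), lock past 1.3 rad, start button up again (under 2 mm), square-bowed key still where it stood (within 15 mm, upright within 0.2 rad) (value of joint lock above 1.3 rad and z of round_key in the frame of lock_mouth below -0.02 m and horizontal distance between round_key and lock_mouth below 0.004 m and angle between round_key's own z axis and vertical below 0.15 rad and linear speed of round_key below 0.02 m/s and value of joint start_button below 0.002 m and distance of square_key from where it was at the start of the episode below 0.015 m and angle between square_key's own z axis and vertical below 0.2 rad); the robot touches nothing.
It fails at once if the square-bowed key is pulled from its slot or pushed over (distance of square_key from where it was at the start of the episode above 0.02 m or angle between square_key's own z axis and vertical above 0.4 rad).
It also fails if it takes over 56 s, if anything falls off the work surface, if the arm or the gripper's body presses on something with over 40 N, if the wrist force passes 120 N, or if a joint passes its speed limit or range.

## Working session

There is one attempt and no reset: what is moved stays moved. The work goes in short steps, Python scripts to look and compute and a tool call to move; the robot and the scene stay as the last step left them, time stands still between calls to the robot, and variables do not carry over. Pictures are saved under pics/ and viewed, at most 10 in all, crops included, and the job is handed in when it is done.

Besides the shell and the picture viewer there is one more tool, called after "Request:" as name(argument=value, ...), one argument or row to a line, values as JSON. apply_moves: Moves the arm, as the interface text tells. Its arguments: {"type":"object","properties":{"targets":{"type":"array"},"grip_force":{"type":"number"}},"required":["targets"]}

```bash
ls; mkdir -p pics; cat > h.py <<'E'
import numpy as np, cv2
from scipy.spatial.transform import Rotation as R
from workcell import robot
def rot(att):
    a=np.array(att,float)
    return a if a.shape==(3,3) else R.from_quat(a[[1,2,3,0]]).as_matrix()
def ray(p,px):
    d=np.linalg.inv(p["camera_matrix"])@[px[0],px[1],1.]
    return np.array(p["xyz"]),rot(p["attitude"])@d
def at_z(p,px,z):
    o,d=ray(p,px); return o+d*(z-o[2])/d[2]
def dep(p,px,k=2):
    c,r=int(round(px[0])),int(round(px[1])); w=p["depth"][max(r-k,0):r+k+1,max(c-k,0):c+k+1]; w=w[w>0]
    o,d=ray(p,px); return o+d*np.median(w) if len(w) else None
def cloud(p,mask):
    r,c=np.nonzero(mask&(p["depth"]>0)); z=p["depth"][r,c]
    P=(np.linalg.inv(p["camera_matrix"])@np.vstack([c,r,np.ones_like(c)]))*z
    return (rot(p["attitude"])@P).T+np.array(p["xyz"])
def meet(p1,a,p2,b):
    o1,d1=ray(p1,a);o2,d2=ray(p2,b)
    s=np.linalg.lstsq(np.c_[d1,-d2],o2-o1,rcond=None)[0]
    return (o1+d1*s[0]+o2+d2*s[1])/2, np.linalg.norm(o1+d1*s[0]-o2-d2*s[1])
def save(p,n): cv2.imwrite("pics/"+n,cv2.cvtColor(p["color"],cv2.COLOR_RGB2BGR))
E
python3 - <<'E'
from h import *
np.set_printoptions(precision=4,suppress=True)
s=robot.observe(); print(s)
ims={}
for n in ("scene","side","wrist"):
    p=ims[n]=robot.get_image(n); save(p,n+"0.png"); print(n,p["xyz"],p["attitude"],p["camera_matrix"][0])
    for t in ("round_key","square_key","key_rest","switch_box","lock_mouth","start_button_top"):
        L=robot.landmark_of(p,t)[:2]; print(t,[(np.round(l["location"],1),round(l["confidence"],2),dep(p,l["location"])) for l in L])
cv2.imwrite("pics/both0.png",cv2.cvtColor(np.hstack([ims["scene"]["color"],ims["side"]["color"]]),cv2.COLOR_RGB2BGR)[:, :])
E
```

```text
pics
{'t': 0.0, 'qpos': array([-1.2407,  0.6001, -0.0026,  1.6001,  0.0018,  0.9429, -0.0798]), 'qd': array([ 0.0007,  0.0004,  0.001 ,  0.0001,  0.0001, -0.0013, -0.    ]), 'tau': array([  0.001 , -77.6453,   1.5657, -25.8008,   0.0124,   0.009 ,
        -0.    ]), 'tool_pos': array([0.2867, 0.6654, 0.2304]), 'orientation': array([-0.0001,  0.202 ,  0.9794, -0.0008]), 'force': array([ 0.3624,  0.2442, -0.2122]), 'torque': array([0.001 , 0.0318, 0.0231]), 'grasp_force': 0.0, 'gripper_width': 0.08521781741255671}
scene [ 0.4837 -0.6764  0.5081] [-0.4919  0.8707  0.0034  0.0005] [456.819   0.    276.077]
round_key [(array([257.3, 181.5]), 0.49, array([0.4387, 0.2256, 0.0208]))]
square_key [(array([282.6, 184.9]), 0.54, array([0.4954, 0.2137, 0.019 ]))]
key_rest [(array([268.5, 185.4]), 0.74, array([0.4639, 0.2207, 0.0137]))]
switch_box [(array([282.8, 279.9]), 0.93, array([ 0.4928, -0.1533,  0.0596]))]
lock_mouth [(array([279.8, 224.8]), 0.82, array([ 0.4883, -0.0302,  0.0757]))]
start_button_top [(array([285.6, 268. ]), 0.63, array([ 0.4969, -0.1388,  0.0705]))]
side [0.4375 0.7675 0.5229] [ 0.0276 -0.0366  0.8729 -0.4857] [437.2237   0.     275.4542]
round_key [(array([307.8, 308. ]), 0.81, array([0.4386, 0.2707, 0.0316]))]
square_key [(array([272.6, 301.1]), 0.69, array([0.4946, 0.2599, 0.0316]))]
key_rest [(array([289.7, 308.6]), 0.63, array([0.4669, 0.2678, 0.0253])), (array([288.4, 165.8]), 0.38, array([ 0.4959, -0.1389,  0.0726]))]
switch_box [(array([286.7, 204.5]), 0.7, array([ 0.4906, -0.0052,  0.0496]))]
lock_mouth [(array([286.9, 185. ]), 0.69, array([ 0.4927, -0.0423,  0.0753]))]
start_button_top [(array([287.7, 164.8]), 0.49, array([ 0.5068, -0.2787,  0.006 ]))]
wrist [0.2195 0.695  0.3737] [0.1229 0.8261 0.5438 0.0813] [370.648    0.     280.9297]
round_key []
square_key []
key_rest []
switch_box []
lock_mouth []
start_button_top []
```

```bash
python3 - <<'E'
import cv2,numpy as np
a=cv2.imread("pics/scene0.png")[110:330,190:380];b=cv2.imread("pics/side0.png")[130:350,190:380]
cv2.imwrite("pics/v1.png",np.hstack([cv2.resize(a,None,fx=2.1,fy=2.1,interpolation=3),cv2.resize(b,None,fx=2.1,fy=2.1,interpolation=3)]))
E
```

```text
(no output)
```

View pics/v1.png

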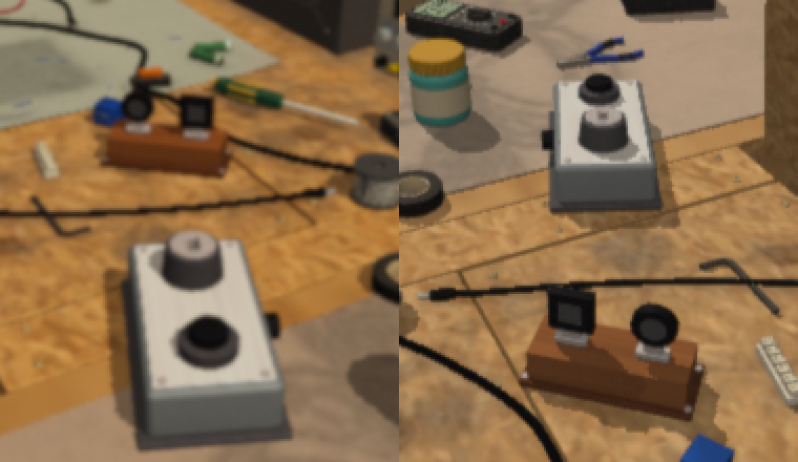

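View pics/scene0.png

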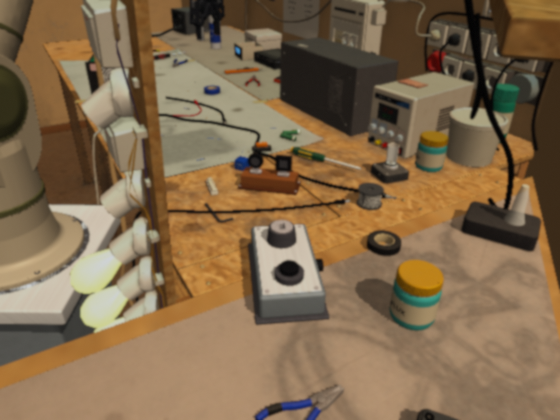

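```bash
python3 - <<'E'
from h import *
np.set_printoptions(precision=3,suppress=True)
M=[]
for n in ("scene","side"):
    p=robot.get_image(n); M.append(cloud(p,np.ones((420,560),bool)))
M=np.vstack(M)
# max-height map, 5cm cells
for y in np.arange(0.7,-0.5,-0.05):
    row=[]
    for x in np.arange(0.1,0.95,0.05):
        k=(abs(M[:,0]-x-.025)<.025)&(abs(M[:,1]-y-.025)<.025)
        row.append("%3d"%(100*M[k,2].max()) if k.any() else "  .")
    print("%5.2f"%y," ".join(row))
s=robot.observe(); p=robot.get_image("wrist")
T=R.from_quat(s["orientation"][[1,2,3,0]]).as_matrix()
print(s["t"],"cam in tool",T.T@(np.array(p["xyz"])-s["tool_pos"]),"opt axis in tool",T.T@rot(p["attitude"]))
E
```

```text
0.70   0   0   0  29  33   0   0   0  19  20  20  20  20   .   .   .   .
 0.65   2   1   0  34  33   0   0   0   0  20  20  20  20  20   .   .   .
 0.60   2   2   0  34  33   0   0   0   0  19  20  20  20  20  19   .  16
 0.55   0   0   0  34   0   0   0   0   1   0  20  20  20  20  19  16  16
 0.50   0   0   0   0   0   0   1   1   1   0   0  20  20  16  16  16  16
 0.45   .   0   0   1   1   0   1   0   1   0   0   0  16  16  17  16  16
 0.40   0   0   0   0   0   0   2   2   2   2   0   0  16  16  16  16  16
 0.35   0   0   0   0   0   2   2   1   2   2   2   0   1  16  16   8  11
 0.30   0   0   0   0   0   2   2   1   1   0   1   1   7   8   8   8  11
 0.25   0   0   0   0   1   0   8   7   3   1   0   0   8   8   0   0   0
 0.20   1   1   0   0   1   0   7   8   8   1   1   1   1   0   0   0   0
 0.15   0   0   0   0   0   0   0   0   0   1   1   4   3  45  41  29   1
 0.10   0   0   1   1   1   1   0   1   1   0   0   3   3  45  25  37  37
 0.05  41   0   0   0   0   0   0   0   0   0   0   0   0  41  34  39  17
-0.00   1   0   .   0   0   0   5   5   5   0   0   2  44  44   0  42  10
-0.05   1   0  11  18   0   0   5   8   8   0   0   2   1   0   0  43   3
-0.10   1   6  37  42  42   0   5   8   7   3   0   0   0   0   0   0   0
-0.15   0   7  32  43  44   0   4   7   7   5   0   8   8   0   0   0  39
-0.20   0   0   0  43  44  44   0   6   6   5   0   8   8   0   0   0  41
-0.25   0   0   0   0   0   0   0   0   0   0   0   6   0   0   0   0  41
-0.30   0   0   0   0   0   0   0   0   0   1   0   0   0   0   0  40  40
-0.35   0   0   0   0   0   0   0   1   1   1  46   3   1   0   0  40   6
-0.40   0   0   0   0   0   0   0   1   1   0  47   4   4   3   0  39   .
-0.45   0   0   .   0   0   0   0   0   0  47  47   3   3   3  38  39   .
1.15 cam in tool [ 0.073  0.    -0.142] opt axis in tool [[ 0.    -0.957 -0.291]
 [ 1.     0.     0.001]
 [-0.001 -0.291  0.957]]
```

View pics/side0.png

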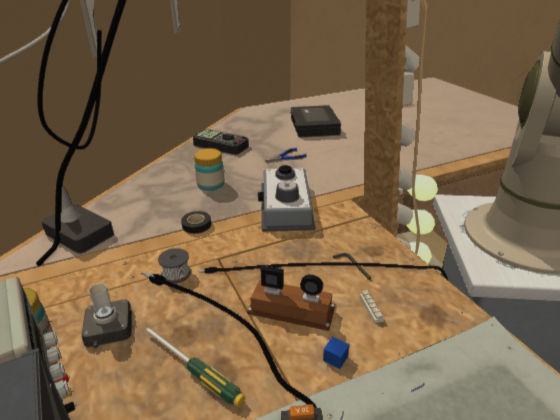

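```bash
python3 - <<'E'
from h import *
np.set_printoptions(precision=3,suppress=True)
for n in ("scene","side"):
    p=robot.get_image(n); M=cloud(p,np.ones((420,560),bool))
    for z in (0.08,.15,.25,.35,.42,.5):
        k=(abs(M[:,2]-z)<.02)&(M[:,0]>.12)&(M[:,0]<.42)&(M[:,1]<.02)&(M[:,1]>-.3)
        if k.any(): print(n,z,k.sum(),np.percentile(M[k,:2],[0,2,25,50,75,98,100],axis=0).T)
    # post centre strip: col ray
E
```

```text
scene 0.08 1841 [[ 0.173  0.181  0.22   0.246  0.278  0.323  0.327]
 [-0.141 -0.137 -0.125 -0.112 -0.107 -0.053 -0.048]]
scene 0.15 741 [[ 0.243  0.247  0.271  0.305  0.32   0.329  0.331]
 [-0.149 -0.146 -0.14  -0.132 -0.124 -0.09  -0.076]]
scene 0.25 1305 [[ 0.237  0.257  0.286  0.303  0.323  0.336  0.339]
 [-0.168 -0.166 -0.151 -0.143 -0.137 -0.112 -0.07 ]]
scene 0.35 1836 [[ 0.247  0.249  0.288  0.302  0.329  0.343  0.346]
 [-0.171 -0.169 -0.162 -0.144 -0.134 -0.079 -0.075]]
scene 0.42 2622 [[ 0.26   0.266  0.294  0.313  0.331  0.348  0.35 ]
 [-0.19  -0.185 -0.171 -0.161 -0.152 -0.127 -0.112]]
side 0.08 1087 [[ 0.174  0.184  0.236  0.271  0.298  0.324  0.327]
 [-0.13  -0.124 -0.096 -0.074 -0.051 -0.038 -0.032]]
side 0.15 853 [[ 0.232  0.234  0.272  0.292  0.31   0.33   0.332]
 [-0.14  -0.133 -0.101 -0.082 -0.056 -0.046 -0.042]]
side 0.25 1026 [[ 0.237  0.241  0.276  0.296  0.316  0.336  0.339]
 [-0.152 -0.146 -0.11  -0.086 -0.068 -0.058 -0.055]]
side 0.35 1059 [[ 0.248  0.25   0.29   0.307  0.325  0.343  0.346]
 [-0.162 -0.157 -0.125 -0.1   -0.077 -0.071 -0.066]]
side 0.42 843 [[ 0.251  0.254  0.278  0.302  0.322  0.346  0.349]
 [-0.169 -0.163 -0.121 -0.101 -0.086 -0.079 -0.076]]
```

Request:
apply_moves(
  targets=[
    [0,0,0,-3.2,-3.2,0.3,1],
    [0,0,0,-3.2,-3.2,0.3,1],
    [0,0,0,-3.2,-3.2,0.3,1],
    [0,0,0,-3.2,-3.2,0.3,1],
    [0,0,0,-3.2,-3.2,0.3,1],
  ],
  grip_force=40,
)

```text
t: 1.8
tool_pos: [0.371, 0.4539, 0.2164]
orientation: [0.0, 0.202, 0.979, 0.0]
force: [1.0, 0.2, 0.2]
gripper_width: 0.0855
grasp_force: 0.0
```

Request:
apply_moves(
  targets=[
    [0,0,0,-3.2,-3.2,0.3,1],
    [0,0,0,-3.2,-3.2,0.3,1],
    [0,0,0,-3.2,-3.2,0.3,1],
    [0,0,0,-3.2,-3.2,0.3,1],
    [0,0,-0.1,-3.2,-3.2,0.3,1],
  ],
)

```text
t: 2.3
tool_pos: [0.4547, 0.2438, 0.2015]
orientation: [0.0, 0.152, 0.988, 0.0]
force: [1.0, 1.0, 0.6]
gripper_width: 0.0854
grasp_force: 0.0
```

Request:
apply_moves(
  targets=[
    [0,0,-0.1,0,0,0,1],
    [0,0,0,0,0,0,1],
  ],
)

```text
t: 2.5
tool_pos: [0.4549, 0.244, 0.2015]
orientation: [0.0, 0.104, 0.995, 0.0]
force: [0.5, -0.3, -0.3]
gripper_width: 0.0851
grasp_force: 0.0
```

```bash
cat > st.py <<'E'
from h import *
np.set_printoptions(precision=4,suppress=True)
s=robot.observe(); T=R.from_quat(s["orientation"][[1,2,3,0]]).as_matrix()
if __name__=="__main__": print(s["t"],s["tool_pos"],"yaw_y",np.degrees(np.arctan2(T[1,1],T[0,1])),"z",T[:,2],"q",s["qpos"],"F",s["force"],"w",s["gripper_width"])
E
cat > look.py <<'E'
from st import *
import sys
print(s["t"],s["tool_pos"],"yaw_y",np.degrees(np.arctan2(T[1,1],T[0,1])),"q",s["qpos"])
p=robot.get_image("wrist"); save(p,sys.argv[1])
for t in sys.argv[2:]:
    L=robot.landmark_of(p,t)[:2]; print(t,[(np.round(l["location"],1),round(l["confidence"],2),dep(p,l["location"])) for l in L])
    for o in robot.outline_of(p,t)[:1]:
        C=cloud(p,o["mask"]); print("  mask",o["mask"].sum(),round(o["confidence"],2),"z pct",np.percentile(C[:,2],[2,50,98]))
        for lo,hi in ((.07,.1),(.034,.045)):
            K=C[(C[:,2]>lo)&(C[:,2]<hi)]
            if len(K)>10:
                (cx,cy),(a,b),th=cv2.minAreaRect((K[:,:2]*1000).astype(np.float32)); print("  band",lo,hi,len(K),"med",np.median(K,axis=0),"rect mm",np.round([cx,cy,a,b,th],1))
E
python3 look.py w1.png round_key square_key key_rest
```

```text
2.5 [0.4549 0.244  0.2015] yaw_y 78.05463883834513 q [-0.5547  0.3926 -0.064   2.1018  0.0407  0.6479  0.716 ]
round_key [(array([283.7, 149.4]), 0.77, array([0.424 , 0.2528, 0.0764]))]
  mask 661 0.84 z pct [0.0361 0.0769 0.0803]
  band 0.07 0.1 552 med [0.4315 0.2516 0.0775] rect mm [433.4 251.4   9.8  31.1  78.6]
  band 0.034 0.045 35 med [0.4293 0.2463 0.0365] rect mm [433.  251.4  11.6  24.3  77.9]
square_key [(array([285.7, 220.5]), 0.75, array([0.4791, 0.2429, 0.0725]))]
  mask 778 0.71 z pct [0.0316 0.0794 0.0811]
  band 0.07 0.1 601 med [0.4939 0.2391 0.0796] rect mm [495.7 238.8   9.5  36.1  78.2]
  band 0.034 0.045 33 med [0.4906 0.2341 0.037 ] rect mm [495.  238.9  11.4  23.8  77.9]
key_rest [(array([285.5, 182.1]), 0.95, array([0.4588, 0.2474, 0.0321]))]
  mask 7557 0.69 z pct [0.0045 0.0316 0.0331]
```

View pics/w1.png

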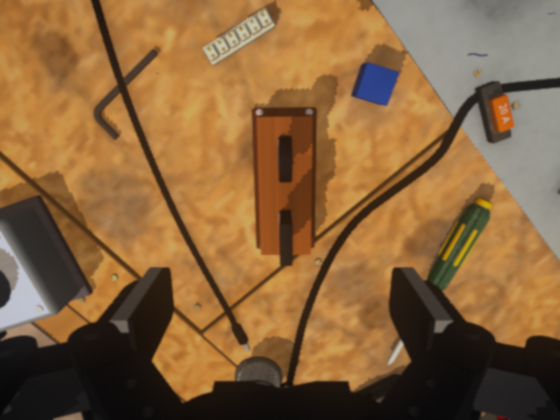

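Request:
apply_moves(
  targets=[
    [0,0,-0.01,1.2,0.1,3,1],
    [0,0,0,1.1,0.2,3,1],
    [0,0,0,0,0,0,1],
  ],
)

```text
t: 3.15
tool_pos: [0.4294, 0.2529, 0.1388]
orientation: [-0.002, 0.097, 0.995, -0.002]
force: [0.5, 0.2, 0.4]
gripper_width: 0.0854
grasp_force: 0.0
```

```bash
python3 look.py w2.png round_key square_key
python3 - <<'E'
from st import *
pw=robot.get_image("wrist"); 
for n in ("scene","side"):
    ps=robot.get_image(n)
    for t in ("round_key","lock_mouth","start_button_top","square_key"):
        a=robot.search_frame(pw,t)[:1]; b=robot.search_frame(ps,t)[:1]
        if a and b: print(n,t,a[0]["confidence"],b[0]["confidence"],meet(pw,a[0]["location"],ps,b[0]["location"]))
E
```

```text
3.15 [0.4294 0.2529 0.1388] yaw_y 78.85922565142371 q [-0.6023  0.4745 -0.0603  2.1914  0.058   0.4828  0.6689]
round_key [(array([280. , 198.8]), 0.95, array([0.418 , 0.2544, 0.0693]))]
  mask 961 0.81 z pct [0.0368 0.0769 0.0802]
  band 0.07 0.1 770 med [0.4296 0.252  0.078 ] rect mm [433.1 251.5   9.5  31.4  78.9]
  band 0.034 0.045 49 med [0.4212 0.2537 0.037 ] rect mm [421.7 253.5  11.    2.6  78.2]
square_key [(array([282.7, 273.9]), 0.75, array([0.479 , 0.2442, 0.0458]))]
  mask 1219 0.97 z pct [0.0356 0.0792 0.0808]
  band 0.07 0.1 884 med [0.4923 0.2393 0.0796] rect mm [495.9 238.8   9.7  37.3  79. ]
  band 0.034 0.045 50 med [0.4862 0.2395 0.0361] rect mm [490.1 240.   11.9  14.9  79.3]
scene round_key 0.71 0.71 (array([0.434 , 0.2509, 0.0519]), np.float64(0.005397233143740814))
scene square_key 0.76 0.81 (array([0.4974, 0.2374, 0.0548]), np.float64(0.011706418229545665))
side round_key 0.71 0.83 (array([0.4343, 0.2518, 0.0615]), np.float64(0.001214453772184748))
side square_key 0.76 0.96 (array([0.4959, 0.2405, 0.0641]), np.float64(0.004316199991488079))
```

Request:
apply_moves(
  targets=[
    [0,0,0,-0.4,-0.1,2.4,1],
    [0,0,0,0,0,3,1],
    [0,0,0,0,0,3,1],
    [0,0,0,0,0,1,1],
    [0,0,0,0,0,0,1],
  ],
  grip_force=60,
)

```text
t: 4.85
tool_pos: [0.4353, 0.2508, 0.0462]
orientation: [-0.001, 0.098, 0.995, -0.001]
force: [0.5, -0.4, 0.1]
gripper_width: 0.086
grasp_force: 0.0
```

Request:
apply_moves(
  targets=[
    [0,0,0,0,0,0,0.4],
    [0,0,0,0,0,0,0],
    [0,0,0,0,0,0,0],
    [0,0,0,0,0,0,0],
    [0,0,0,0,0,0,0],
  ],
)

```text
t: 5.35
tool_pos: [0.4362, 0.2513, 0.0478]
orientation: [0.0, 0.098, 0.995, 0.0]
force: [-0.5, 0.6, 0.4]
gripper_width: 0.0126
grasp_force: 0.0
```

Request:
apply_moves(
  targets=[
    [0,0,0,0,0,0,0],
    [0,0,0,0,0,0,0],
    [0,0,0,0,0,0,0],
  ],
)

```text
t: 5.65
tool_pos: [0.4361, 0.2513, 0.0479]
orientation: [0.0, 0.098, 0.995, 0.0]
force: [-0.9, -0.6, 6.8]
gripper_width: 0.0088
grasp_force: 58.4
```

```bash
python3 st.py
```

```text
5.65 [0.4361 0.2513 0.0479] yaw_y 78.72569440442949 z [ 0.0007  0.0005 -1.    ] q [-0.6109  0.6405 -0.0355  2.2406  0.0826  0.2607  0.6549] F [-0.9075 -0.5794  6.7529] w 0.008836263709690139
```

Request:
apply_moves(
  targets=[
    [0,0,0,0,0,-1,0],
    [0,0,0,0,0,-2,0],
    [0,0,0,0,0,-3,0],
    [0,0,0,0,0,-4,0],
    [0,0,0,0,0,-4,0],
  ],
)

```text
t: 6.15
tool_pos: [0.4353, 0.2507, 0.189]
orientation: [-0.0, 0.098, 0.995, -0.0]
force: [0.8, 0.7, -0.1]
gripper_width: 0.0093
grasp_force: 58.5
```

```bash
python3 look.py w3.png round_key lock_mouth start_button_top switch_box; python3 - <<'E'
from h import *
for n in ("scene","side"):
    p=robot.get_image(n); save(p,n+"1.png")
    for t in ("round_key","lock_mouth","start_button_top"):
        for o in robot.outline_of(p,t)[:1]:
            C=cloud(p,o["mask"]); print(n,t,o["confidence"],np.median(C,axis=0),np.percentile(C,[3,97],axis=0))
E
```

```text
6.15 [0.4353 0.2507 0.189 ] yaw_y 78.72959647376956 q [-0.5822  0.3968 -0.0716  2.1416  0.0485  0.6058  0.6859]
round_key [(array([279.4, 232.1]), 0.94, array([0.4222, 0.2527, 0.1789]))]
lock_mouth [(array([281.1, 206.9]), 0.4, array([0.4565, 0.2467, 0.0323]))]
  mask 2866 0.58 z pct [0.1753 0.217  0.2213]
start_button_top []
switch_box []
  mask 7525 0.59 z pct [0.0035 0.0347 0.0511]
  band 0.034 0.045 1126 med [0.4823 0.013  0.0398] rect mm [484.5  12.8  97.3   4.9   7.5]
scene round_key 0.68 [0.43150203 0.24648228 0.17058005] [[4.18722411e-01 2.41070805e-01 2.39332726e-04]
 [4.44152620e-01 6.99008648e-01 2.02635212e-01]]
scene lock_mouth 0.71 [ 0.49191645 -0.03901942  0.0786821 ] [[ 0.47524216 -0.05563962  0.07221083]
 [ 0.5072385  -0.02368703  0.08044396]]
scene start_button_top 0.67 [ 0.50334969 -0.14016097  0.07086797] [[ 0.490118   -0.14870646  0.06392901]
 [ 0.51552884 -0.12463539  0.07258883]]
side round_key 0.77 [0.42892036 0.25563569 0.17704556] [[0.41866104 0.25071965 0.14990432]
 [0.4439604  0.25978585 0.2146694 ]]
side lock_mouth 0.47 [ 0.49290329 -0.03273308  0.07953269] [[ 0.47870142 -0.05113652  0.07393657]
 [ 0.50866037 -0.0165636   0.08122212]]
```

Request:
apply_moves(
  targets=[
    [0,0,0,-2.4,-3.8,0,0],
    [0,0,0,-2.4,-3.8,0,0],
    [0,0,0,-2.4,-3.8,0,0],
    [0,0,0,-2.4,-3.8,0,0],
    [0,0,0,-2.4,-3.8,0,0],
  ],
)

```text
t: 7.5
tool_pos: [0.517, 0.0396, 0.1874]
orientation: [0.0, 0.098, 0.995, 0.0]
force: [0.8, 1.0, -0.4]
gripper_width: 0.0092
grasp_force: 58.7
```

Request:
apply_moves(
  targets=[
    [0,0,0,-2.4,-3.8,0,0],
    [0,0,0,-2.4,-3.6,0,0],
    [0,0,0,0,0,0,0],
  ],
)

```text
t: 7.8
tool_pos: [0.5507, -0.0473, 0.1873]
orientation: [0.001, 0.102, 0.995, -0.001]
force: [-0.1, -0.0, -0.6]
gripper_width: 0.0091
grasp_force: 58.6
```

```bash
python3 look.py w4.png round_key lock_mouth start_button_top switch_box
```

```text
7.8 [ 0.5507 -0.0473  0.1873] yaw_y 78.24361221345173 q [ 0.0264  0.451  -0.0625  2.0383  0.0494  0.6521  1.2965]
round_key [(array([283.6, 232.6]), 0.58, array([ 0.538 , -0.0434,  0.1777]))]
  mask 2858 0.95 z pct [0.1738 0.2152 0.2195]
lock_mouth [(array([278.9, 108.2]), 0.86, array([ 0.4915, -0.0367,  0.0523]))]
  mask 2602 0.62 z pct [0.0515 0.0794 0.081 ]
  band 0.07 0.1 2316 med [ 0.4901 -0.0359  0.0795] rect mm [490.2 -36.2  36.8  36.4  78.8]
start_button_top [(array([146.9, 156.1]), 0.95, array([ 0.5036, -0.1337,  0.0717]))]
  mask 1532 0.67 z pct [0.0618 0.0715 0.073 ]
  band 0.07 0.1 1276 med [ 0.502  -0.1319  0.0716] rect mm [ 502.2 -132.    28.5   28.3   77.1]
switch_box [(array([231.7, 123.1]), 0.91, array([ 0.4949, -0.0731,  0.0504]))]
  mask 34394 0.82 z pct [0.0425 0.0504 0.0799]
  band 0.07 0.1 4621 med [ 0.4951 -0.0435  0.0778] rect mm [499.6 -79.1  45.6 133.7  12.1]
  band 0.034 0.045 466 med [ 0.5477 -0.0723  0.0432] rect mm [502.6 -77.1 113.8 184.3   6.8]
```

View pics/w4.png

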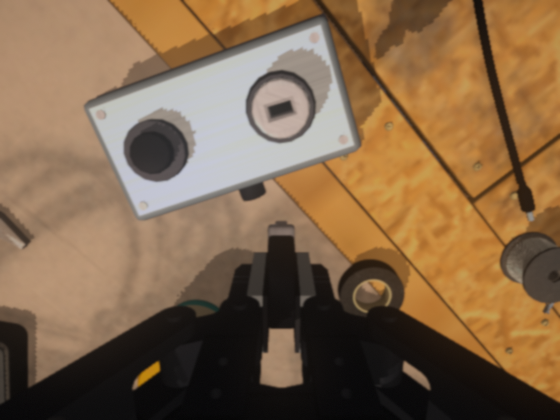

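```bash
cat > slot.py <<'E'
from st import *
p=robot.get_image("wrist")
print(s["t"],s["tool_pos"],"yaw_y",np.degrees(np.arctan2(T[1,1],T[0,1])))
l=robot.landmark_of(p,"lock_mouth")[0]; print("lm",l,at_z(p,l["location"],.08))
c,r=map(int,np.round(l["location"])); h=16
g=cv2.cvtColor(p["color"],cv2.COLOR_RGB2GRAY)[r-h:r+h+1,c-h:c+h+1]
G=cv2.resize(g,None,fx=8,fy=8,interpolation=cv2.INTER_CUBIC)
th,B=cv2.threshold(G,0,255,cv2.THRESH_BINARY_INV+cv2.THRESH_OTSU)
n,lab,stt,cen=cv2.connectedComponentsWithStats(B)
i=1+np.argmin([np.hypot(*(q-G.shape[0]/2))-0.05*np.sqrt(a) for q,a in zip(cen[1:],stt[1:,4])])
ct=max(cv2.findContours((lab==i).astype(np.uint8),0,1)[0],key=cv2.contourArea)[:,0]
px=(ct+.5)/8-.5+[c-h,r-h]
W=np.array([at_z(p,q,.08)[:2] for q in px])*1000
print("slot rect mm (z=.08)",cv2.minAreaRect(W.astype(np.float32)),"thr",th)
m=cv2.fitEllipse(W.astype(np.float32)); print("ellipse",m)
o=robot.outline_of(p,"lock_mouth")[0]["mask"]; C=cloud(p,o); K=C[(C[:,2]>.074)]; 
print("plug+collar circle",cv2.minEnclosingCircle((K[:,:2]*1000).astype(np.float32)),"z",np.median(K[:,2]))
# key tip
for t in robot.landmark_of(p,"round_key")[:1]:
    k=at_z(p,t["location"],s["tool_pos"][2]-.040); print("tip",k,"in tool",T.T@(k-s["tool_pos"]))
    C=cloud(p,robot.outline_of(p,"round_key")[0]["mask"]); D=(C-s["tool_pos"])@T
    for a,b in ((-.04,-.03),(-.03,-.01),(-.01,.01),(.01,.04)):
        E=D[(D[:,2]>a)&(D[:,2]<b)]
        if len(E)>5: print("  key z",a,b,len(E),"x,y pct",np.percentile(E[:,:2],[3,50,97],axis=0).T*1000)
cv2.imwrite("pics/slot.png",np.vstack([G,B]))
E
python3 slot.py
```

```text
8.25 [ 0.549  -0.0395  0.1874] yaw_y 78.82845995331954
lm {'location': [267.3, 113.7], 'confidence': 0.66} [ 0.4901 -0.0369  0.08  ]
slot rect mm (z=.08) ((491.2687683105469, -35.860877990722656), (9.023913383483887, 16.506532669067383), 5.346036911010742) thr 117.0
ellipse ((491.22442626953125, -35.869083404541016), (9.800080299377441, 19.3402099609375), 5.0128984451293945)Traceback (most recent call last):
  File "slot.py", line 16, in <module>
    o=robot.outline_of(p,"lock_mouth")[0]["mask"]; C=cloud(p,o); K=C[(C[:,2]>.074)];
      ~~~~~~~~~~~~~~~~~~~~~~~~~~~~~~~~^^^
IndexError: list index out of range
```

Request:
apply_moves(
  targets=[
    [0,0,0.14,0,0,0,0],
    [0,0,0.14,0,0,0,0],
    [0,0,0.14,0,0,0,0],
    [0,0,0.14,0,0,0,0],
    [0,0,0.14,0,0,0,0],
  ],
)

```text
t: 8.9
tool_pos: [0.5491, -0.0405, 0.1874]
orientation: [0.0, 0.436, 0.9, 0.0]
force: [0.5, -0.1, -0.9]
gripper_width: 0.0092
grasp_force: 58.7
```

Request:
apply_moves(
  targets=[
    [0,0,0.14,0,0,0,0],
    [0,0,0.14,0,0,0,0],
    [0,0,0.14,0,0,0,0],
    [0,0,0.14,0,0,0,0],
    [0,0,0.023,0,-3,0,0],
  ],
)

```text
t: 9.4
tool_pos: [0.5224, -0.0431, 0.1873]
orientation: [0.001, 0.675, 0.738, 0.001]
force: [-1.7, -0.4, -0.6]
gripper_width: 0.0089
grasp_force: 58.8
```

Request:
apply_moves(
  targets=[
    [0,0,0,0.5,-2.7,0,0],
    [0,0,0,0,0,0,0],
    [0,0,0,0,0,0,0],
  ],
)

```text
t: 9.7
tool_pos: [0.4921, -0.0412, 0.1876]
orientation: [0.0, 0.674, 0.739, 0.0]
force: [-0.3, 0.0, -0.2]
gripper_width: 0.0095
grasp_force: 58.8
```

```bash
python3 - <<'E'
t=open("slot.py").read()
a=t.index('o=robot.outline_of(p,"lock'); b=t.index('# key tip')
t=t[:a]+'''save(p,"slotview.png")
cv2.imwrite("pics/slot.png",np.hstack([G,B]))
'''+t[b:]
t=t[:t.index('cv2.imwrite("pics/slot.png",np.vstack')]
t=t.replace('    C=cloud(p,robot.outline_of(p,"round_key")[0]["mask"]);','    O=robot.outline_of(p,"round_key")\n    C=cloud(p,O[0]["mask"]) if O else np.zeros((0,3));')
open("slot.py","w").write(t)
E
python3 slot.py; python3 st.py
```

```text
9.7 [ 0.4921 -0.0412  0.1876] yaw_y 5.246933465009848
lm {'location': [277.5, 191.0], 'confidence': 0.64} [ 0.4901 -0.0349  0.08  ]
slot rect mm (z=.08) ((491.6123962402344, -35.379295349121094), (9.045259475708008, 16.747783660888672), 5.080179214477539) thr 126.0
ellipse ((491.6723327636719, -35.32400894165039), (10.071626663208008, 19.47194480895996), 5.009724140167236)
tip [ 0.4921 -0.0398  0.1476] in tool [0.0015 0.0001 0.04  ]
  key z -0.04 -0.03 924 x,y pct [[-3.2511  4.459  11.7129]
 [-3.2582  0.555   4.6846]]
  key z -0.03 -0.01 1529 x,y pct [[-7.2171 16.5353 21.    ]
 [-3.9272  0.5499  5.084 ]]
  key z -0.01 0.01 68 x,y pct [[13.2046 14.4795 20.604 ]
 [-3.9276  0.9153  5.3234]]
  key z 0.01 0.04 249 x,y pct [[10.1351 15.2722 16.5769]
 [-4.8221  0.474   6.2211]]
9.9 [ 0.4929 -0.0415  0.1874] yaw_y 5.230731267176978 z [ 0.0009 -0.0001 -1.    ] q [-0.2586  0.4033  0.3095  2.1775 -0.217   0.588   0.3001] F [-0.0627  0.2341 -0.9497] w 0.008931676768875189
```

View pics/slotview.png

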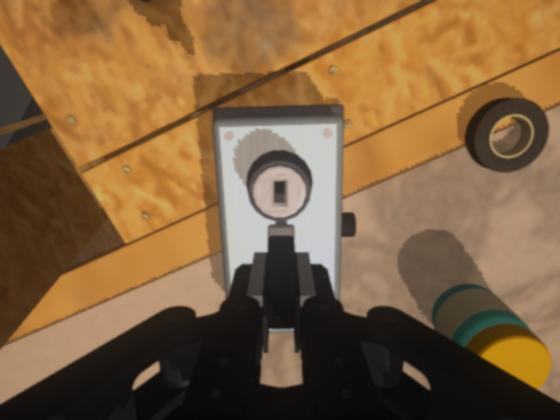

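Request:
apply_moves(
  targets=[
    [0,0,0,0.3,-0.1,1.5,0],
    [0,0,0,0,0,1.5,0],
    [0,0,0,0,0,0,0],
    [0,0,0,0,0,0,0],
  ],
)

```text
t: 10.3
tool_pos: [0.491, -0.0388, 0.1573]
orientation: [-0.0, 0.674, 0.738, -0.0]
force: [-0.1, -0.9, -1.0]
gripper_width: 0.0088
grasp_force: 58.8
```

```bash
python3 slot.py; python3 st.py; python3 - <<'E'
import cv2
cv2.imwrite("pics/v2.png",cv2.resize(cv2.imread("pics/slotview.png")[140:290,210:350],None,fx=4,fy=4,interpolation=2))
E
```

```text
10.3 [ 0.491  -0.0388  0.1573] yaw_y 5.195471715303186
lm {'location': [277.8, 209.6], 'confidence': 0.66} [ 0.4897 -0.0363  0.08  ]
slot rect mm (z=.08) ((491.516357421875, -37.10907745361328), (15.717205047607422, 20.353721618652344), 5.227810859680176) thr 125.0
ellipse ((491.7939453125, -38.829132080078125), (13.340144157409668, 24.693359375), 4.36337423324585)
tip [ 0.4913 -0.0355  0.1173] in tool [0.0033 0.0007 0.04  ]
  key z -0.04 -0.03 942 x,y pct [[-3.1229  4.341  11.3535]
 [-3.4897  0.5837  4.9897]]
  key z -0.03 -0.01 1569 x,y pct [[-7.3776 16.3439 20.9823]
 [-3.9098  0.5788  5.2411]]
  key z -0.01 0.01 61 x,y pct [[12.8995 14.7333 20.7005]
 [-4.3385  0.5067  5.4353]]
  key z 0.01 0.04 286 x,y pct [[10.1756 15.1465 16.5591]
 [-5.2897  0.4594  6.2452]]
10.5 [ 0.4911 -0.0387  0.1579] yaw_y 5.210383548642975 z [ 0.0011  0.     -1.    ] q [-0.2395  0.4485  0.2805  2.2078 -0.2473  0.5127  0.3219] F [-0.3841  0.5782 -0.0468] w 0.009064556281968948
```

View pics/v2.png

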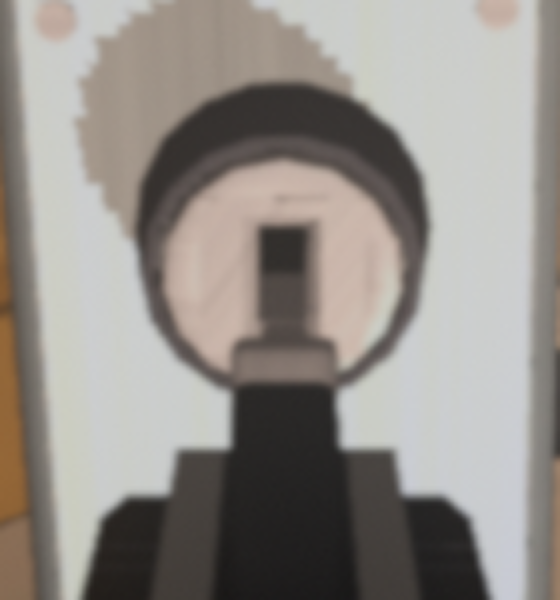

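```bash
python3 - <<'E'
from st import *
p=robot.get_image("wrist")
g=cv2.cvtColor(p["color"],cv2.COLOR_RGB2GRAY).astype(int)
print(g[188:226,281])
for r in (194,195,196,197,198): 
    w=at_z(p,(281.3,r),.078); print(r,w,(T.T@(w-s["tool_pos"]))*1000)
print(g[203,268:295])
E
```

```text
[178 170 174 180 182 177 165 141 101  64  51  48  48  48  48  48  48  48
  49  54  63  71  76  75  75  75  75  75  75  76  76  80  82  80  76  74
  74  76]
194 [ 0.4913 -0.0266  0.078 ] [12.0291  1.1658 79.8649]
195 [ 0.4913 -0.0273  0.078 ] [11.3825  1.1663 79.8649]
196 [ 0.4914 -0.0279  0.078 ] [10.7349  1.1668 79.865 ]
197 [ 0.4915 -0.0285  0.078 ] [10.0862  1.1672 79.865 ]
198 [ 0.4915 -0.0292  0.078 ] [ 9.4365  1.1677 79.8651]
[181 175 168 160 154 133  94  62  50  48  48  49  48  48  48  49  52  67
  94 117 136 159 177 185 187 186 187]
```

Request:
apply_moves(
  targets=[
    [0,0,0,0,0,1.7,0],
    [0,0,0,0,0,1.7,0],
    [0,0,0,0,0,0.4,0],
    [0,0,0,0,0,0.3,0],
    [0,0,0,0,0,0.3,0],
  ],
)

```text
t: 11.05
tool_pos: [0.491, -0.0387, 0.1137]
orientation: [0.0, 0.674, 0.739, 0.0]
force: [-0.1, 0.1, -1.1]
gripper_width: 0.0091
grasp_force: 58.8
```

Request:
apply_moves(
  targets=[
    [0,0,0,0,0,0.4,0],
    [0,0,0,0,0,0.4,0],
    [0,0,0,0,0,0.4,0],
    [0,0,0,0,0,0.3,0],
    [0,0,0,0,0,0,0],
  ],
)

```text
t: 11.55
tool_pos: [0.4905, -0.0386, 0.0979]
orientation: [-0.0, 0.674, 0.739, -0.0]
force: [0.5, 0.3, -0.4]
gripper_width: 0.0092
grasp_force: 58.8
```

Request:
apply_moves(
  targets=[
    [0,0,0,0,0,0.1,0],
    [0,0,0,0,0,0.1,0],
    [0,0,0,0,0,0.1,0],
    [0,0,0,0,0,0,0],
  ],
)

```text
t: 11.95
tool_pos: [0.4908, -0.0386, 0.0958]
orientation: [0.0, 0.674, 0.738, 0.0]
force: [-2.1, 0.4, 8.0]
gripper_width: 0.0087
grasp_force: 60.0
```

Request:
apply_moves(
  targets=[
    [0,0,0.1,0.01,-0.03,0,0],
    [0,0,0.14,0.01,-0.04,0,0],
    [0,0,0.14,0.01,-0.04,0,0],
    [0,0,0.14,0.01,-0.04,0,0],
    [0,0,0.14,0.01,-0.04,0,0],
  ],
)

```text
t: 12.45
tool_pos: [0.4889, -0.0381, 0.0958]
orientation: [0.0, 0.879, 0.478, 0.0]
force: [-2.3, -0.8, 7.2]
gripper_width: 0.0094
grasp_force: 60.1
```

```bash
python3 st.py; python3 -c "
from st import *
print(s['torque'],s['grasp_force'])"
```

```text
12.45 [ 0.4889 -0.0381  0.0958] yaw_y -32.946526361177455 z [ 0.0008  0.0001 -1.    ] q [-0.2963  0.5752  0.374   2.2623 -0.5523  0.3887 -0.0351] F [-2.3183 -0.8314  7.1937] w 0.00942480572605501
[-0.2773  0.5562  0.0775] 60.07798612117767
```

Request:
apply_moves(
  targets=[
    [0,0,0.14,0.01,-0.04,0,0],
    [0,0,0.14,0.01,-0.04,0,0],
    [0,0,0.14,0.01,-0.04,0,0],
    [0,0,0.14,0.01,-0.04,0,0],
    [0,0,0.1,0.01,-0.03,0,0],
  ],
)

```text
t: 12.95
tool_pos: [0.4878, -0.0366, 0.0958]
orientation: [0.0, 0.986, 0.167, 0.0]
force: [-2.7, -1.8, 7.9]
gripper_width: 0.0094
grasp_force: 60.4
```

Request:
apply_moves(
  targets=[
    [0,0,0.04,0,-0.01,0,0],
    [0,0,0.04,0,-0.01,0,0],
    [0,0,0,0,0,0,0],
  ],
)

```text
t: 13.25
tool_pos: [0.4877, -0.0365, 0.0958]
orientation: [0.0, 0.992, 0.13, 0.0]
force: [-3.8, -1.7, 8.4]
gripper_width: 0.0092
grasp_force: 60.4
```

```bash
python3 st.py; python3 -c "
from st import *
print(s['torque'],s['grasp_force'])"
```

```text
13.25 [ 0.4877 -0.0365  0.0958] yaw_y -75.10943121670157 z [ 0.0005 -0.0004 -1.    ] q [-0.4306  0.6182  0.5777  2.2727 -0.7978  0.4574 -0.5097] F [-3.7546 -1.6691  8.3905] w 0.00920251984977711
[-0.3854  0.709  -0.0439] 60.36621272563934
```

Request:
apply_moves(
  targets=[
    [0,0,0.03,0,-0.01,0,0],
    [0,0,0.03,0,-0.01,0,0],
    [0,0,0,0,0,0,0],
  ],
)

```text
t: 13.55
tool_pos: [0.4877, -0.0363, 0.0958]
orientation: [0.0, 0.995, 0.1, 0.0]
force: [-2.6, -0.9, 9.4]
gripper_width: 0.0088
grasp_force: 60.3
```

```bash
python3 st.py; python3 -c "
from st import *
print(s['torque'],s['grasp_force'])"
```

```text
13.55 [ 0.4877 -0.0363  0.0958] yaw_y -78.52894979727557 z [ 0.0005 -0.0003 -1.    ] q [-0.4411  0.6227  0.5944  2.2734 -0.8157  0.4647 -0.5501] F [-2.6371 -0.9492  9.3911] w 0.008799463186468114
[-0.4146  0.6654  0.0245] 60.33566057682037
```

Request:
apply_moves(
  targets=[
    [0,0,0.04,0,0,0,0],
    [0,0,0.04,0,0,0,0],
    [0,0,0,0,0,0,0],
  ],
)

```text
t: 13.85
tool_pos: [0.4877, -0.0362, 0.0958]
orientation: [0.0, 0.998, 0.06, 0.0]
force: [-2.7, -0.1, 10.5]
gripper_width: 0.0091
grasp_force: 60.4
```

```bash
python3 st.py; python3 -c "
from st import *
print(s['torque'],s['grasp_force'])"
```

```text
13.85 [ 0.4877 -0.0362  0.0958] yaw_y -83.12575549020417 z [ 0.0004 -0.     -1.    ] q [-0.455   0.6292  0.6172  2.2742 -0.8391  0.4754 -0.6046] F [-2.6624 -0.108  10.492 ] w 0.009140406326041824
[-0.2669  0.6384 -0.0327] 60.40635287761688
```

Request:
apply_moves(
  targets=[
    [0,0,0.04,0,0,0,0],
    [0,0,0.04,0,0,0,0],
    [0,0,0.04,0,0,0,0],
    [0,0,0,0,0,0,0],
  ],
)

```text
t: 14.25
tool_pos: [0.4876, -0.0358, 0.0958]
orientation: [-0.0, 1.0, 0.001, 0.0]
force: [-3.5, 0.9, 10.5]
gripper_width: 0.0094
grasp_force: 60.6
```

```bash
python3 st.py; python3 -c "
from st import *
print(s['torque'],s['grasp_force'])"
```

```text
14.25 [ 0.4876 -0.0358  0.0958] yaw_y -89.93665447765062 z [ 0.      0.0004 -1.    ] q [-0.4756  0.6394  0.6511  2.2754 -0.8724  0.4923 -0.6868] F [-3.5452  0.8995 10.5123] w 0.009449602198986684
[-0.0765  0.8171  0.3132] 60.58238625526428
```

Request:
apply_moves(
  targets=[
    [0,0,-0.02,0,0,0,0],
    [0,0,0,0,0,0,0.3],
    [0,0,0,0,0,0,0.6],
    [0,0,0,0,0,0,0.6],
    [0,0,0,0,0,0,0.6],
  ],
)

```text
t: 14.75
tool_pos: [0.488, -0.0357, 0.0952]
orientation: [0.0, 1.0, 0.011, -0.0]
force: [0.6, 0.1, 0.9]
gripper_width: 0.0511
grasp_force: 0.0
```

Request:
apply_moves(
  targets=[
    [0,0,0,0,0,-2,0.6],
    [0,0,0,0,0,-3,0.6],
    [0,0,0,0,0,-3,0.6],
    [0,0,0,0,0,-3,0.6],
    [0,0,0,0,0,0,0.6],
  ],
)

```text
t: 15.25
tool_pos: [0.4893, -0.0361, 0.208]
orientation: [-0.0, 1.0, 0.011, 0.002]
force: [-0.4, 0.3, 0.4]
gripper_width: 0.0512
grasp_force: 0.0
```

```bash
python3 st.py; python3 look.py w6.png round_key lock_mouth start_button_top; python3 - <<'E'
from st import *
p=robot.get_image("wrist")
for o in robot.outline_of(p,"round_key")[:1]:
    C=cloud(p,o["mask"]); K=C[C[:,2]>.115]; print(o["confidence"],np.percentile(C[:,2],[2,98]),cv2.minAreaRect((K[:,:2]*1000).astype(np.float32)))
E
```

```text
15.25 [ 0.4893 -0.0361  0.208 ] yaw_y -88.7544969023591 z [ 0.0045  0.0003 -1.    ] q [-0.6765  0.494   0.9241  2.1883 -0.605   0.7303 -0.8897] F [-0.4256  0.3198  0.4457] w 0.05121919289787617
15.25 [ 0.4893 -0.0361  0.208 ] yaw_y -88.7544969023591 q [-0.6765  0.494   0.9241  2.1883 -0.605   0.7303 -0.8897]
round_key [(array([280.3, 185. ]), 0.64, array([ 0.5064, -0.0354,  0.1195]))]
  mask 875 0.66 z pct [0.0839 0.1246 0.1282]
  band 0.07 0.1 45 med [ 0.5025 -0.0404  0.0845] rect mm [495.9 -39.7  24.    8.8  28.9]
lock_mouth [(array([279.6, 187.9]), 0.95, array([ 0.5051, -0.035 ,  0.1219]))]
  mask 27533 0.68 z pct [0.0072 0.0502 0.0796]
  band 0.07 0.1 3037 med [ 0.4993 -0.0475  0.0766] rect mm [494.  -79.4  44.2 133.2   1.8]
  band 0.034 0.045 689 med [ 0.5494 -0.0731  0.0378] rect mm [503.  -76.2 114.  183.4   6.6]
start_button_top [(array([406. , 179.9]), 0.92, array([ 0.5007, -0.1325,  0.0715]))]
  mask 1215 0.55 z pct [0.0632 0.0714 0.073 ]
  band 0.07 0.1 1033 med [ 0.5031 -0.1313  0.0716] rect mm [ 503.1 -131.3   27.7   28.6    5.3]
0.78 [0.0792 0.1282] ((492.3758239746094, -35.493446350097656), (33.304935455322266, 10.58381462097168), 4.400099277496338)
```

View pics/w6.png

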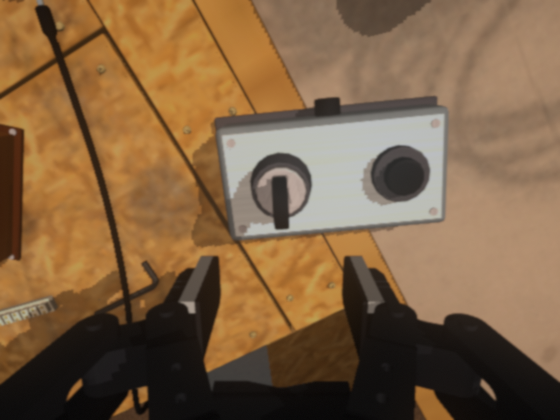

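Request:
apply_moves(
  targets=[
    [0,0,-0.1,0.3,2.5,0,0.3],
    [0,0,-0.1,0,2.5,0,0],
    [0,0,-0.1,0,2,0,0],
    [0,0,-0.1,0,2,0,0],
    [0,0,0,0,0,0,0],
  ],
)

```text
t: 16.2
tool_pos: [0.5057, -0.1268, 0.2055]
orientation: [0.001, 0.978, 0.209, 0.0]
force: [-0.2, 0.7, -1.0]
gripper_width: 0.0
grasp_force: 0.0
```

```bash
cat > btn.py <<'E'
from st import *
print(s["t"],s["tool_pos"],"yaw",np.degrees(np.arctan2(T[1,1],T[0,1])),"q",s["qpos"],"F",s["force"])
p=robot.get_image("wrist")
for t in robot.landmark_of(p,"start_button_top")[:1]:
    w=at_z(p,t["location"],.0716); print(t,w,"to go tool mm",1000*(T.T@(w-s["tool_pos"])))
for o in robot.outline_of(p,"start_button_top")[:1]:
    C=cloud(p,o["mask"]); K=C[C[:,2]>.069]; c=cv2.minEnclosingCircle((K[:,:2]*1000).astype(np.float32)); print(o["confidence"],c,np.median(K[:,2]))
    w=np.r_[np.array(c[0])/1000,.0716]; print("to go mm",1000*(T.T@(w-s["tool_pos"])))
E
python3 btn.py
```

```text
16.2 [ 0.5057 -0.1268  0.2055] yaw -65.89797362762693 q [-0.3911  0.4863  0.7622  2.121  -0.5099  0.7204 -0.443 ] F [-0.2053  0.6956 -0.9578]
{'location': [285.7, 199.0], 'confidence': 0.67} [ 0.502  -0.1333  0.0716] to go tool mm [ -6.1033   4.1838 133.9053]
0.81 ((502.7538757324219, -131.86184692382812), 14.68207836151123) 0.07156868146460652
to go mm [ -4.8306   3.2108 133.9045]
```

Request:
apply_moves(
  targets=[
    [0,0,0,-0.5,0.4,3,0],
    [0,0,0,0,0,3,0],
    [0,0,0,0,0,3,0],
    [0,0,0,0,0,3,0],
    [0,0,0,0,0,0.4,0],
  ],
)

```text
t: 16.85
tool_pos: [0.5007, -0.1281, 0.0787]
orientation: [-0.001, 0.978, 0.209, -0.002]
force: [-0.5, -0.1, -0.0]
gripper_width: -0.0002
grasp_force: 0.0
```

```bash
python3 st.py
```

```text
16.85 [ 0.5007 -0.1281  0.0787] yaw_y -65.83065703608433 z [-0.0049  0.001  -1.    ] q [-0.1976  0.6551  0.5059  2.2147 -0.7466  0.4496 -0.2364] F [-0.527  -0.0924 -0.0151] w -0.0001577230402978698
```

Request:
apply_moves(
  targets=[
    [0,0,0,0,0.4,0.3,0],
    [0,0,0,0,0,0.3,0],
    [0,0,0,0,0,0.2,0],
    [0,0,0,0,0,0.2,0],
    [0,0,0,0,0,0.2,0],
  ],
)

```text
t: 17.35
tool_pos: [0.5044, -0.1332, 0.0698]
orientation: [0.0, 0.978, 0.209, 0.001]
force: [1.3, 0.1, 2.0]
gripper_width: 0.0002
grasp_force: 1.3
```

Request:
apply_moves(
  targets=[
    [0,0,0,0,0,0.2,0],
    [0,0,0,0,0,0.15,0],
    [0,0,0,0,0,0,0],
  ],
)

```text
t: 17.65
tool_pos: [0.5044, -0.1332, 0.0661]
orientation: [-0.0, 0.978, 0.209, 0.001]
force: [0.6, 1.3, 6.7]
gripper_width: -0.0001
grasp_force: 3.1
```

Request:
apply_moves(
  targets=[
    [0,0,0,0,0,0.1,0],
    [0,0,0,0,0,0.05,0],
    [0,0,0,0,0,0,0],
  ],
)

```text
t: 17.95
tool_pos: [0.5045, -0.1333, 0.0657]
orientation: [-0.0, 0.978, 0.209, 0.001]
force: [-3.2, 1.8, 24.8]
gripper_width: -0.0003
grasp_force: 12.6
```

Hard stop reached (24.8 N), so the button is fully down. Now I let go and retreat.

Request:
apply_moves(
  targets=[
    [0,0,0,0,0,-1,0],
    [0,0,0,0,0,-3,0],
    [0,0,0,0,0,-3,0],
    [0,0,0,0,0,-3,0],
    [0,0,0,0,0,-3,0],
  ],
)

```text
t: 18.45
tool_pos: [0.5033, -0.1333, 0.1953]
orientation: [-0.0, 0.978, 0.209, -0.001]
force: [1.1, 0.1, 0.8]
gripper_width: 0.0003
grasp_force: 0.0
```

```bash
python3 btn.py; python3 - <<'E'
from st import *
for n in ("wrist","side"):
    p=robot.get_image(n); save(p,"end_%s.png"%n)
    for k in ("round_key","square_key"):
        for o in robot.outline_of(p,k)[:1]:
            C=cloud(p,o["mask"]); zt=np.percentile(C[:,2],98); K=C[C[:,2]>zt-.015]; print(n,k,o["confidence"],"top",zt,cv2.minAreaRect((K[:,:2]*1000).astype(np.float32)))
E
```

```text
18.45 [ 0.5033 -0.1333  0.1953] yaw -65.85040501153553 q [-0.3683  0.5022  0.7532  2.1304 -0.5331  0.7037 -0.4066] F [1.1186 0.0695 0.7536]
{'location': [278.1, 196.3], 'confidence': 0.89} [ 0.5016 -0.1322  0.0716] to go tool mm [ -0.98    -1.6269 123.6546]
0.91 ((502.9182434082031, -131.86251831054688), 14.691460609436035) 0.07158690911112972
to go mm [  0.3334  -1.4214 123.6532]
wrist round_key 0.88 top 0.12796658336623976 ((492.3944396972656, -36.015499114990234), (34.00796890258789, 10.609582901000977), 5.522942543029785)
side round_key 0.69 top 0.12735140250396587 ((491.9274597167969, -33.51771545410156), (33.531158447265625, 12.050159454345703), 10.647719383239746)
side square_key 0.79 top 0.08094522668685539 ((497.0874328613281, 239.42669677734375), (13.083802223205566, 36.25664520263672), 76.718505859375)
```

```bash
python3 -c "
from workcell import robot
print(robot.close_job())"
```

```text
the job is handed in; nothing more can be done
None
```

I handed the job in at about 18.8 s with the round key home and turned to its stop, the start button pressed fully down and back up, and the square key still in the rest; the hand-in call reported no verdict.

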